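Shut and lock the parts box

ROBOT

A 6-joint arm with a two-finger parallel gripper is mounted at the origin on the work surface. World frame = base frame: x ahead of the robot, y to its left, z up, the work surface at z = 0. Lengths are in mm, angles in rad, forces in N, time in s.
With the tool pointing down it reaches from about 350 to 775 mm from the base axis. Payload 7.3 kg.
Tool frame: the origin (TCP) lies midway between the tips of the shut fingers; the grasp point (between the pads) lies 19 mm behind it; z points along the fingers, y is the line along which they close (so a half turn about z gives the same grasp; the last joint's range is limited). The gripper opens to 92 mm and grips with 3 to 60 N. Pads are 19 mm wide; open, the fingers measure 130 mm over their backs; the gripper's body (75 mm by 190 mm) begins 47 mm behind the grasp point.
Start: joints at [-1.464, 0.342, 1.524, -0, 1.275, -0.146], TCP at [131.333, -508.327, 226.741] pointing down, gripper open.
Joint ranges: [-2.53, 2.53], [-0.77, 2.02], [0.04, 2.7], [-1, 4.14], [0.28, 2.66], [-3.11, 3.11]. Speed limits (rad/s): [2.57, 2.57, 3.14, 3.14, 3.14, 3.14].

INTERFACE

Orientations are given as [roll, pitch, yaw] about the fixed x, y, z axes, in that order (R = Rz(yaw) Ry(pitch) Rx(roll)).
In Python, from plant import bot gives the robot as it stands.
- The arm moves only by the tool servo_tool, never from a script. Its argument "deltas" is a list of rows, each a list of 2 entries, a list of its own where there are three numbers: the shift along the tool's x, y, z in m, then the turn, a rotation vector about the tool's x, y, z in degrees. A call has 1 to 20 rows; each row shifts and turns the commanded pose from where the row before left it, along the tool's axes as they then stand; what a row does not reach is not made up. A row lasts 1/8 s, in which the tool goes at most 62.5 mm and 10.7 degrees, less where a joint would pass 70% of its speed; a pose out of reach is approached as far as the arm can. A call with a gripper value outside its range is refused whole. "fingers" is the opening, from 0 (shut) to 1 (fully open), set as the call begins (left out, the last holds). The fingers move at their own pace and stop on an object; the grip force is fixed at half the most. Time passes only in rows, so rows that do not move let the fingers close. It gives the time, the measured TCP pose, the force, the opening and the grip force at its end, in the units of the state.
- bot.get_obs(): the state, without advancing time (a new reading comes with each control period).
- bot.capture(name): name is "scene" or "top" or "wrist"; returns the picture (480x640x3 uint8, red, green, blue); there is no depth.
- bot.camera_model(name): a dict with "mtx" (3x3 intrinsics, pixels), "dist" ([k1, k2, p1, p2, k3] as OpenCV has them; the pictures are not rectified), "xyz" and "rotation" of the camera in the world. Camera axes: x right, y down, z forward; pixel columns grow to the right and rows downward; lengths in mm; the calibration is good to about 2 mm. A picture is of the moment at which its call begins: read the wrist's pose just before it. camera_model takes no time and is no camera call; for the wrist camera it gives the pose at the moment of the call.
- bot.close_job(): hands the job in; it is judged then, once.
The state is a dict: "time": time; "joint_positions": joint angles; "dq": joint speeds; "tau": joint torques, N m; "tool_pos": TCP position; "tcp_rot": TCP orientation; "contact_force": force on the tool from outside, world axes, zero at the start; "moment": the same for the moment, N m; "grip_width": finger opening in mm; "finger_force": force on a finger pad.
Only numpy, scipy, OpenCV 4.12 (cv2) and the standard library are available. Lean on these libraries where they do the work, as an engineer would, in place of code of your own. Each camera call takes 0.05 s, during which the arm holds its last target. There are 200 camera calls.

TASK

Shut the grey steel parts box and lock it, working with the fingertips only: push the raised lid down by its outer face until it is fully closed, then push the lever of the cam lock on the lid round its full quarter turn, until it points straight to the front edge of the box. Do not pinch or lift anything, do not shove the box out of its place, leave the things around it alone, and take the hand away at the end.

Things in the scene. Friction and masses are not known exactly. Their poses are not given: they have to be found in the camera images.
- box: Loose grey steel parts box, about 2.4 kg, standing on the table: 150 mm (its x) by 200 mm (its y), 60 mm high to the rim, walls 3 mm. Origin at the centre of its underside, z up; its front is its -x side, towards the robot, turned by up to about 0.45 rad. The lid is hinged along the far (+x) rim.
- box_hinge (a point): Middle of the lid's hinge line, in box coordinates (75, 0, 60) mm; the hinge line runs along the box's y. Turns with the box, not with the lid.
- lid (a joint): Lid angle in rad: 0 fully shut (level on the rim), 1.57 upright, stop at 1.9. It starts raised, between 1.05 and 1.5; its outer face then looks away from the robot. A stiff hinge (friction about 0.3 N m, no spring) holds it wherever it is left; 2 to 4 N on its front part moves it. Shut, its underside lies on the rim and its top is 65 mm above the table.
- lid_edge (a point): Middle of the lid's free (front) edge, on the outer face. The lid is a plain grey steel plate 5 mm thick, 204 mm wide, reaching from 1.5 mm behind the hinge line to 152.5 mm in front of it; the hinge line lies in its underside.
- lid_inside: Bright steel stiffening pan 136 x 186 x 6 mm under the lid, centred on it; with the lid shut it sits inside the box. Origin in the middle of the hinge line, axes as the lid's (x from the free edge to the hinge, z out of the outer face).
- lever (a joint): Angle of the cam lock's lever in rad, about an axis square to the lid: 0 unlocked, pointing along the hinge line to the box's +y side; 1.571 (a stop) locked, pointing to the free front edge (box's -x). Counter-clockwise seen from above with the lid shut. Starts between 0 and 0.2, stays where it is left (friction about 0.1 N m: 2 to 3 N at 40 mm from the pivot).
- lever_pivot (a point): The lever's axis at the lid's outer face: on the lid's middle line, 85 mm from the hinge line and 67.5 mm from the free edge. A round hub, 11 mm radius and 16 mm high, stands on it.
- lever_tip (a point): Free end of the lever, 52 mm from the axis and 12 mm above the lid's outer face. The lever is a single straight steel arm from the hub to here, 12 mm thick where the fingers push it (14 to 50 mm from the axis, 5 to 18 mm above the lid) with a central web 6 mm thick, 4 to 20 mm above the lid.
- cheek_push: Steel cheek, 3 x 36 x 13 mm, on the side of the lever to be pushed (the hinge side when unlocked). Origin on the lever's axis at the lid's outer face.
- cheek_back: The same cheek on the lever's other side. Origin on the lever's axis at the lid's outer face.
- camera: Bystander: cream plastic instant camera, about 100 x 110 x 93 mm high, beside the box. Origin under its centre.
- bulbs: Bystander: card tray 50 x 120 mm with three upright blue glass flashbulbs, 71 mm high in all, beside the box. Origin under its centre.
- rail: Bystander: steel macro focusing rail, 160 mm long, 45 mm wide, 37 mm high, lying beyond the hinge side of the box. Origin under its centre, length along its y.
- stepring: Bystander: chrome step-up ring, 82 mm across, 7 mm high, lying flat beyond the hinge side of the box. Origin under its centre.

How it is judged:
By the outcome, as a careful person would: the job done as asked, in the order asked, and still so for the second after the job is handed in, with the robot touching nothing.
It also fails if it takes over 51 s, if anything falls off the work surface, if the arm or the gripper's body presses on something with over 40 N, if the wrist force passes 120 N, or if a joint passes its speed limit or range.

## Working session

There is one attempt and no reset: what is moved stays moved. The work goes in short steps, Python scripts to look and compute and a tool call to move; the robot and the scene stay as the last step left them, time stands still between calls to the robot, and variables do not carry over. Pictures are saved under pics/ and viewed, at most 10 in all, crops included, and the job is handed in when it is done.

Besides the shell and the picture viewer there is one more tool, called after "Request:" as name(argument=value, ...), one argument or row to a line, values as JSON. servo_tool: Moves the arm, as the interface text tells. Its arguments: {"type":"object","properties":{"deltas":{"type":"array"},"fingers":{"type":"number"}},"required":["deltas"]}

```bash
mkdir -p pics
python3 - <<'E'
from plant import bot
import cv2,numpy as np
o=bot.get_obs();print({k:np.round(v,3) for k,v in o.items()})
for n in("scene","top"):
    cv2.imwrite(f"pics/{n}0.png",bot.capture(n)[:,:,::-1])
    m=bot.camera_model(n);print({k:np.round(v,3).tolist() for k,v in m.items()})
E
```

```text
{'time': np.float64(0.0), 'joint_positions': array([-1.464,  0.343,  1.525, -0.   ,  1.275, -0.146]), 'dq': array([ 0.001,  0.001,  0.   ,  0.001, -0.   ,  0.   ]), 'tau': array([-2.0000e-03, -4.3125e+01, -2.4422e+01,  7.2000e-02,  5.6000e-02,
       -0.0000e+00]), 'tool_pos': array([ 131.297, -507.88 ,  226.042]), 'tcp_rot': array([-3.14 , -0.   ,  0.253]), 'contact_force': array([ 0.082, -0.263,  0.582]), 'moment': array([-0.008, -0.013,  0.005]), 'finger_force': np.float64(0.0), 'grip_width': np.float64(91.823)}
{'mtx': [[537.031, 0.0, 316.224], [0.0, 537.031, 236.79], [0.0, 0.0, 1.0]], 'dist': [-0.119, 0.0, 0.0, 0.0, 0.0], 'xyz': [983.081, -585.584, 957.571], 'rotation': [-2.454, 0.013, 0.529]}
{'mtx': [[463.138, 0.0, 316.976], [0.0, 463.138, 234.344], [0.0, 0.0, 1.0]], 'dist': [-0.013, 0.0, 0.0, 0.0, 0.0], 'xyz': [468.104, 47.239, 1020.476], 'rotation': [-2.98, -0.015, -1.583]}
```

View pics/scene0.png

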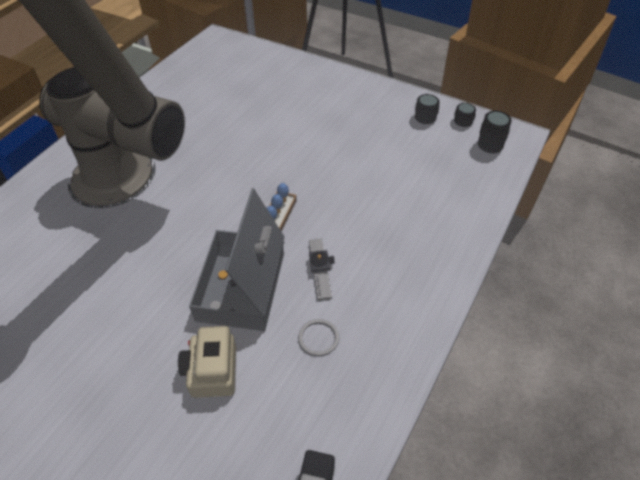

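View pics/top0.png

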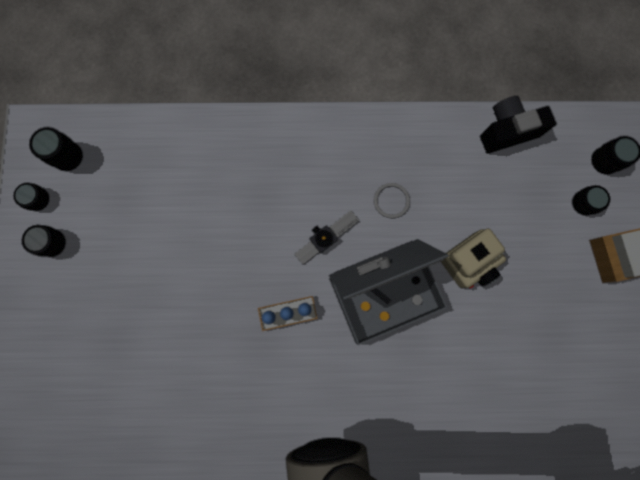

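The scene view shows the box at about (235,280) with its lid raised, the camera at (210,360), the bulbs at (280,200), the rail at (320,265) and the ring at (318,337). In the top view the box is at about (390,290) and the lever at (375,265). I'll enlarge both.

Run:
```python
import cv2
a=cv2.imread("pics/top0.png")[225:355,315:475];b=cv2.imread("pics/scene0.png")[180:340,180:340]
cv2.imwrite("pics/topc.png",cv2.convertScaleAbs(cv2.resize(a,None,fx=5,fy=4.6 and 5,interpolation=cv2.INTER_CUBIC)[:600],alpha=1.8))
cv2.imwrite("pics/scenec.png",cv2.convertScaleAbs(cv2.resize(b,(600,600),interpolation=cv2.INTER_CUBIC),alpha=1.6))
```

```text
(no output)
```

View pics/topc.png

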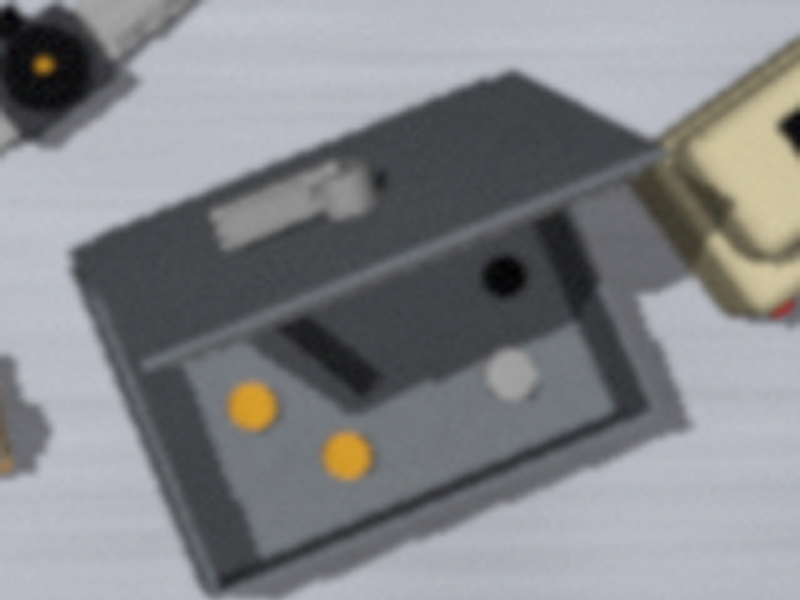

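View pics/scenec.png

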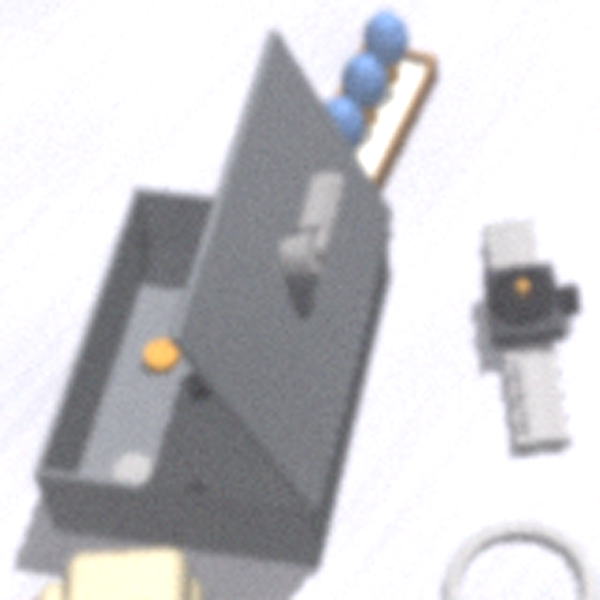

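The top crop shows the rim's front corners at (215,590) and (645,408), the lid's back corners at (75,255) and (515,72), and its free corners at (145,360) and (660,150). The hub is at (350,190) and the lever end at (220,230). The scene crop gives the same points. Next I fit the box pose and lid angle to them.

```bash
cat > h.py <<'E'
import numpy as np,cv2
from scipy.spatial.transform import Rotation as Ro
from plant import bot
def proj(P,m):
    R=Ro.from_euler('xyz',m['rotation']).as_matrix().T if np.size(m['rotation'])==3 else np.array(m['rotation']).T
    return cv2.projectPoints(np.array(P,float).reshape(-1,1,3),cv2.Rodrigues(R)[0],-R@np.array(m['xyz'],float),np.array(m['mtx']),np.array(m['dist'],float))[0][:,0]
def toW(P,p): # box->world
    return np.atleast_2d(P)@Ro.from_euler('z',p[2]).as_matrix().T+[p[0],p[1],0]
def lid(d,y,h,a): return [75-d*np.cos(a)+h*np.sin(a),y,60+d*np.sin(a)+h*np.cos(a)]
def model(p):
    a,t=p[3],p[4]
    return toW([[-75,100,60],[-75,-100,60],lid(-1.5,102,5,a),lid(-1.5,-102,5,a),lid(152.5,102,5,a),lid(152.5,-102,5,a),
      lid(85,0,21,a),lid(85+52*np.sin(t),52*np.cos(t),17,a)],p)
E
python3 - <<'E'
from h import *
from scipy.optimize import least_squares
T=np.array([[215,590],[645,408],[75,255],[515,72],[145,360],[660,150],[350,190],[218,230]])/5+[315,225]
S=np.array([[138,190],[38,480],[388,205],[318,512],[275,32],[182,345],[295,245],[330,176]])/3.75+180
mt,ms=bot.camera_model('top'),bot.camera_model('scene')
f=lambda p:np.concatenate([proj(model(p),mt)-T,proj(model(p),ms)-S]).ravel()
r=least_squares(f,[460,-50,0.3,1.2,.1],loss='soft_l1',x_scale=[10,10,.1,.1,.1])
print(r.x.round(3),f(r.x).reshape(-1,2).round(1).tolist())
print(model(r.x).round(0).tolist())
np.save('p.npy',r.x)
# bystanders at approx heights from top
def back(uv,m,z):
    n=cv2.undistortPoints(np.array(uv,float).reshape(-1,1,2),m['mtx'],m['dist'])[:,0]
    R=Ro.from_euler('xyz',m['rotation']).as_matrix();d=np.c_[n,np.ones(len(n))]@R.T
    return (np.array(m['xyz'])+d*((z-m['xyz'][2])/d[:,2])[:,None]).round()
mt={k:np.array(v) for k,v in mt.items()}
print(back([[357,216],[298,258],[323,237],[392,201]],mt,20).tolist(),back([[268,317],[304,309],[470,258],[500,240]],mt,70).tolist())
E
```

```text
[ 5.03320e+02 -1.14586e+02  3.80000e-01  1.20000e+00  4.30000e-02] [[-0.0, 1.7], [3.0, -0.1], [-2.4, -1.8], [-1.1, -2.1], [-1.1, 0.5], [1.1, -1.6], [-2.9, -4.7], [-0.6, -0.1], [-2.0, -0.4], [-2.0, -1.1], [0.6, 2.3], [-0.3, 1.2], [-1.3, -0.8], [-2.7, -1.1], [4.5, 2.8], [-1.6, 0.4]]
[[397.0, -50.0, 60.0], [471.0, -235.0, 60.0], [540.0, 10.0, 60.0], [616.0, -180.0, 60.0], [488.0, -11.0, 204.0], [564.0, -200.0, 204.0], [563.0, -91.0, 147.0], [539.0, -44.0, 147.0]]
[[671.0, -59.0, 20.0], [579.0, 72.0, 20.0], [625.0, 17.0, 20.0], [704.0, -138.0, 20.0]] [[454.0, 132.0, 70.0], [469.0, 59.0, 70.0], [570.0, -286.0, 70.0], [607.0, -352.0, 70.0]]
```

Run:
```python
from h import *
from scipy.optimize import least_squares
T=np.array([[215,590],[645,408],[75,255],[515,72],[145,360],[660,150]])/5+[315,225]
S=np.array([[138,190],[38,480],[388,205],[318,512],[275,32],[182,345]])/3.75+180
mt,ms=bot.camera_model('top'),bot.camera_model('scene')
g=lambda p:model(np.r_[p[:4],0])[:6]
f=lambda p:np.concatenate([proj(g(p),mt)-T,proj(g(p),ms)-S]).ravel()
r=least_squares(f,[500,-110,0.38,1.2],x_scale=[10,10,.1,.1])
print(r.x.round(3),f(r.x).reshape(-1,2).round(1).tolist())
np.save('p.npy',np.r_[r.x,0.05]);print(model(np.load('p.npy')).round(0).tolist())
```

```text
[ 5.03637e+02 -1.14018e+02  3.80000e-01  1.20400e+00] [[-0.3, 1.6], [2.7, -0.3], [-2.7, -1.9], [-1.4, -2.3], [-1.5, 0.1], [0.6, -2.1], [-1.8, -0.5], [-1.6, -1.2], [0.9, 2.1], [0.0, 1.0], [-0.7, -0.9], [-2.1, -1.2]]
[[397.0, -49.0, 60.0], [471.0, -235.0, 60.0], [540.0, 10.0, 60.0], [616.0, -179.0, 60.0], [489.0, -10.0, 204.0], [565.0, -199.0, 204.0], [563.0, -90.0, 147.0], [540.0, -44.0, 148.0]]
```

Request:
servo_tool(
  deltas=[
    [[0,0,-0.045],[0,0,-7.28]],
    [[0.0485,-0.019,0],[0,0,0]],
    [[0.0485,-0.019,0],[0,0,0]],
    [[0.0485,-0.019,0],[0,0,0]],
    [[0.0485,-0.019,0],[0,0,0]],
    [[0.0485,-0.019,0],[0,0,0]],
    [[0.0485,-0.019,0],[0,0,0]],
    [[0.0485,-0.019,0],[0,0,0]],
    [[0.0485,-0.019,0],[0,0,0]],
    [[0.0485,-0.019,0],[0,0,0]],
    [[0.0485,-0.019,0],[0,0,0]],
    [[0.0485,-0.019,0],[0,0,0]],
    [[0.0485,-0.019,0],[0,0,0]],
    [[0,0,0],[0,0,0]],
  ],
  fingers=0,
)

```text
time: 1.85
tool_pos: [588.8, -78.0, 270.3]
tcp_rot: [-3.14, 0.001, 0.384]
contact_force: [-0.3, -0.6, 0.3]
grip_width: 0.3
finger_force: 0.0
```

Request:
servo_tool(
  deltas=[
    [[0,0,0.041],[0,0,0]],
    [[0,0,0.041],[0,0,0]],
    [[-0.03,0,0],[0,0,0]],
    [[-0.012,0,0],[0,0,0]],
    [[-0.01,0,0],[0,0,0]],
    [[-0.009,0,0.004],[0,0,0]],
    [[-0.009,0,0.004],[0,0,0]],
    [[0,0,0],[0,0,0]],
  ],
)

```text
time: 2.85
tool_pos: [521.6, -106.9, 181.4]
tcp_rot: [-3.141, 0.001, 0.379]
contact_force: [0.3, 0.1, 0.3]
grip_width: 0.6
finger_force: 0.0
```

Run:
```python
from h import *
a=bot.capture('top')[:,:,::-1][200:360,300:500];b=bot.capture('scene')[:,:,::-1][140:340,150:350]
cv2.imwrite("pics/c1.png",cv2.convertScaleAbs(np.hstack([cv2.resize(a,(500,400)),cv2.resize(b[:160],(300,240))[:240].repeat(1,0) if 0 else cv2.resize(b,(300,400))]),alpha=1.6))
```

```text
(no output)
```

View pics/c1.png

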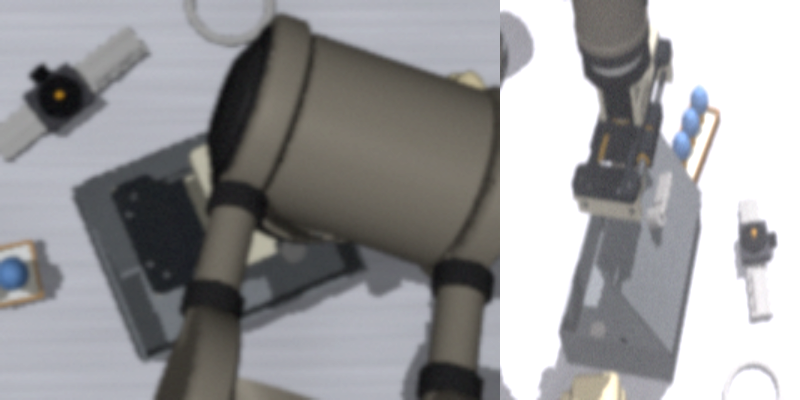

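Seen from the top and the scene camera, the gripper is at the lid's middle, between the lid and the rail, and nothing else is touched. I carry on along the arc.

Request:
servo_tool(
  deltas=[
    [[-0.0085,0,0.005],[0,0,0]],
    [[-0.0085,0,0.006],[0,0,0]],
  ],
)

```text
time: 3.2
tool_pos: [506.1, -113.1, 170.3]
tcp_rot: [3.141, 0.0, 0.38]
contact_force: [0.9, -0.0, 1.4]
grip_width: 0.4
finger_force: 0.6
```

Request:
servo_tool(
  deltas=[
    [[-0.007,0,0.007],[0,0,0]],
    [[-0.007,0,0.007],[0,0,0]],
    [[-0.0065,0,0.0077],[0,0,0]],
    [[-0.0065,0,0.0077],[0,0,0]],
    [[-0.0054,0,0.0086],[0,0,0]],
    [[-0.0054,0,0.0086],[0,0,0]],
    [[-0.004,0,0.0093],[0,0,0]],
    [[-0.004,0,0.0093],[0,0,0]],
  ],
)

```text
time: 4.2
tool_pos: [463.7, -130.1, 104.8]
tcp_rot: [-3.142, 0.0, 0.38]
contact_force: [0.6, 1.1, 0.2]
grip_width: 0.4
finger_force: 0.3
```

Request:
servo_tool(
  deltas=[
    [[-0.0027,0,0.0098],[0,0,0]],
    [[-0.0027,0,0.0098],[0,0,0]],
    [[-0.001,0,0.009],[0,0,0]],
    [[-0.001,0,0.007],[0,0,0]],
    [[0,0,0.003],[0,0,0]],
    [[0,0,0.001],[0,0,0]],
  ],
)

```text
time: 4.95
tool_pos: [457.1, -132.8, 65.8]
tcp_rot: [-3.142, 0.0, 0.38]
contact_force: [0.0, -0.1, 0.5]
grip_width: 0.7
finger_force: 0.2
```

Request:
servo_tool(
  deltas=[
    [[0,0,0.001],[0,0,0]],
    [[0,0,0.001],[0,0,0]],
    [[0,0,0.001],[0,0,0]],
  ],
)

```text
time: 5.32
tool_pos: [457.4, -132.8, 64.9]
tcp_rot: [3.14, -0.001, 0.38]
contact_force: [-7.9, 2.3, 27.1]
grip_width: 0.5
finger_force: 14.1
```

Request:
servo_tool(
  deltas=[
    [[0,0,-0.02],[0,0,0]],
    [[0,0,-0.06],[0,0,0]],
    [[-0.02,0,-0.06],[0,0,0]],
    [[-0.04,0,-0.04],[0,0,0]],
    [[0,0,0],[0,0,0]],
  ],
)

```text
time: 5.95
tool_pos: [401.5, -156.2, 245.5]
tcp_rot: [3.136, -0.004, 0.378]
contact_force: [-0.2, 0.2, -0.5]
grip_width: 0.5
finger_force: 0.0
```

Run:
```python
from h import *
o=bot.get_obs();print(o['tool_pos'],o['tcp_rot'],o['contact_force'])
m=bot.camera_model('wrist');print(m)
np.save('mw.npy',m,allow_pickle=True)
im=bot.capture('wrist')[:,:,::-1];cv2.imwrite("pics/w1.png",cv2.convertScaleAbs(im,alpha=1.5))
p=np.load('p.npy');p[3]=0;print(proj(model(p),m).round().tolist())
```

```text
[ 401.54046834 -156.15151343  245.52255571] [ 3.1356043  -0.00402839  0.37816335] [-0.16364792  0.24837357 -0.54779678]
{'mtx': array([[396.71975957,   0.        , 318.70974075],
       [  0.        , 396.71975957, 239.32665958],
       [  0.        ,   0.        ,   1.        ]]), 'dist': array([-0.01132117,  0.        ,  0.        ,  0.        ,  0.        ]), 'xyz': array([ 461.81054774, -131.82423463,  403.85664707]), 'rotation': array([ 2.89378469, -0.00671613, -1.19156981])}
[[198.0, 175.0], [431.0, 174.0], [179.0, -27.0], [449.0, -26.0], [195.0, 178.0], [435.0, 178.0], [315.0, 92.0], [248.0, 96.0]]
```

View pics/w1.png

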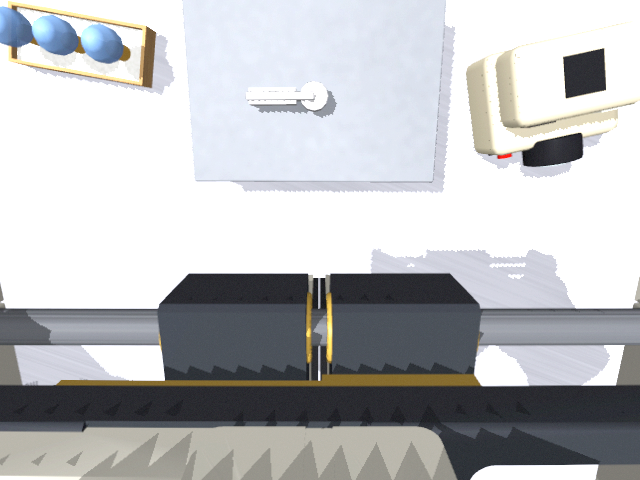

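The wrist view shows the lid shut, with its front corners at (195,181) and (434,181). The hub is at (314,96) and the lever tip at (247,95), so the lever is at about 0. The box sits 2–3 mm nearer the front than fitted. Next I check where the fingertips appear in the picture.

Run:
```python
from h import *
m=np.load('mw.npy',allow_pickle=True).item()
t=np.array([401.54,-156.15,245.52]);R=Ro.from_euler('xyz',[3.1356,-.004,.378]).as_matrix()
for z in(0,-19,-47,-66):print(z,proj([t+R@[x,y,z] for x,y in((9.5,19),(9.5,-19),(-9.5,19),(0,0))],m).round().tolist())
from scipy.optimize import least_squares
uv=np.array([[195,181],[434,181],[314,96]])
g=lambda p:toW([lid(152.5,102,5,0),lid(152.5,-102,5,0),lid(85,0,21,0)],p)
r=least_squares(lambda p:(proj(g(p),m)-uv).ravel(),[503,-114,.38],x_scale=[10,10,.1]);p=r.x
print(p,r.fun.round(1))
for th in(-.1,0,.1,.2):print(th,proj(toW([[75-85-52*np.sin(th),52*np.cos(th),82]],p),m).round(1))
for x,y in [(30,40),(10,40),(-2,41),(-10,0)]: print(x,y,toW([[x,y,0]],p).round(1))
np.save('p2.npy',p)
```

```text
0 [[362.0, 275.0], [272.0, 275.0], [361.0, 316.0], [317.0, 296.0]]
-19 [[367.0, 292.0], [266.0, 292.0], [366.0, 338.0], [317.0, 315.0]]
-47 [[378.0, 326.0], [254.0, 326.0], [376.0, 381.0], [316.0, 354.0]]
-66 [[389.0, 360.0], [243.0, 360.0], [386.0, 422.0], [316.0, 392.0]]
[ 5.00938298e+02 -1.14883277e+02  3.79404520e-01] [-0.6  0.5  0.3  0.3  0.3 -0.6]
-0.1 [[246.5  88.1]]
0 [[246.5  95.3]]
0.1 [[247.1 102.4]]
0.2 [[248.4 109.4]]
30 40 [[514.  -66.6   0. ]]
10 40 [[495.4 -74.    0. ]]
-2 41 [[483.9 -77.5   0. ]]
-10 0 [[ 491.6 -118.6    0. ]]
```

Run:
```python
from h import *
o=bot.get_obs();t=o['tool_pos'];R=Ro.from_euler('xyz',o['tcp_rot']).as_matrix()
m=bot.camera_model('scene');im=bot.capture('scene')[:,:,::-1]
q=proj([t+R@[x,y,z] for z in(0,-33,-66) for x,y in((9.5,19),(9.5,-19),(9.5,55),(9.5,-55))],m);c=q[0].astype(int)
x0,y0=c[0]-50,c[1]-60
cr=cv2.convertScaleAbs(cv2.resize(im[y0:y0+100,x0:x0+120],None,fx=6,fy=6,interpolation=cv2.INTER_CUBIC),alpha=1.7)
cv2.imwrite("pics/s2.png",cr);print(((q-[x0,y0])*6).round().tolist())
```

```text
[[300.0, 362.0], [340.0, 272.0], [261.0, 452.0], [376.0, 190.0], [275.0, 287.0], [317.0, 196.0], [234.0, 377.0], [354.0, 114.0], [249.0, 208.0], [292.0, 116.0], [206.0, 298.0], [331.0, 34.0]]
```

View pics/s2.png

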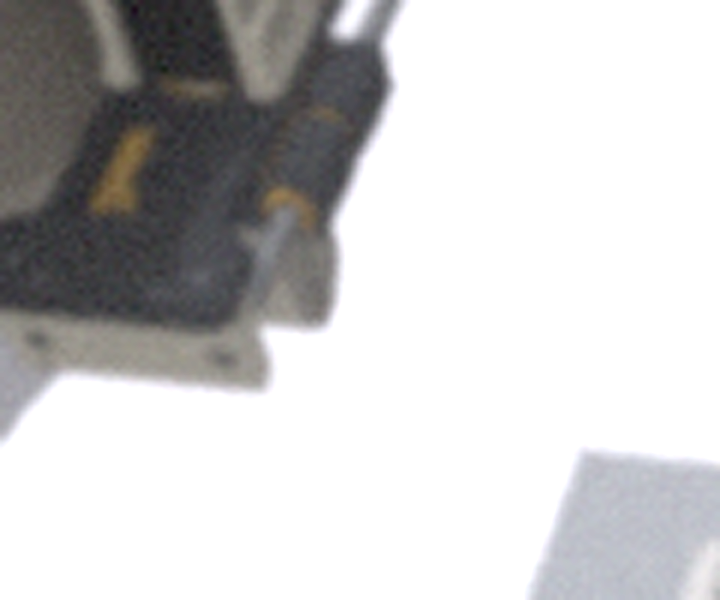

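The shut fingertips look compact, about 38 mm wide and pale, at about (300,280) in the crop, which fits the given sizes. I now move above the spot beside the lever, on the hinge side, and go down.

Request:
servo_tool(
  deltas=[
    [[0.042,-0.016,0],[0,0,0]],
    [[0.042,-0.016,0],[0,0,0]],
    [[0.0416,-0.0165,0],[0,0,0]],
    [[0,0,0.05],[0,0,0]],
    [[0,0,0.05],[0,0,0]],
    [[0,0,0.05],[0,0,0]],
    [[0,0,0],[0,0,0]],
  ],
)

```text
time: 6.92
tool_pos: [497.2, -61.8, 87.8]
tcp_rot: [-3.135, 0.009, 0.381]
contact_force: [-0.2, -0.5, 0.8]
grip_width: 0.4
finger_force: 0.0
```

Run:
```python
from h import *
p=np.load('p2.npy');o=bot.get_obs();t=o['tool_pos'];R=Ro.from_euler('z',p[2]).as_matrix()
print('box coords',(R.T@(t-[p[0],p[1],0])).round(1),o['tcp_rot'].round(4),o['joint_positions'].round(2))
L=None
for a in np.linspace(0,np.pi/2,15):
    r=28+10*a/1.57;c=np.array([-.5-r*np.sin(a)+6*np.cos(a),19+r*np.cos(a)+6*np.sin(a)])
    print(round(a,2),c.round(1),'' if L is None else (c-L).round(1));L=c
```

```text
box coords [16.2 50.7 87.8] [-3.1349  0.0086  0.3806] [-0.28  0.47  1.76  0.    0.92  0.91]
0.0 [ 5.5 47. ] 
0.11 [ 2.2 48.2] [-3.3  1.2]
0.22 [-1.2 49. ] [-3.4  0.8]
0.34 [-4.8 49.4] [-3.6  0.4]
0.45 [-8.5 49.4] [-3.7 -0. ]
0.56 [-12.2  48.9] [-3.7 -0.5]
0.67 [-15.9  48. ] [-3.7 -0.9]
0.79 [-19.6  46.6] [-3.7 -1.4]
0.9 [-23.1  44.7] [-3.5 -1.9]
1.01 [-26.5  42.4] [-3.3 -2.3]
1.12 [-29.6  39.7] [-3.1 -2.7]
1.23 [-32.4  36.5] [-2.8 -3.1]
1.35 [-34.8  33. ] [-2.5 -3.5]
1.46 [-36.9  29.1] [-2.1 -3.9]
1.57 [-38.5  25. ] [-1.6 -4.1]
```

Request:
servo_tool(
  deltas=[
    [[0,0.0037,0.01],[0,0,0]],
    [[0,0,0.006],[0,0,0]],
    [[0,0,0],[0,0,0]],
  ],
)

```text
time: 7.3
tool_pos: [502.0, -66.9, 76.8]
tcp_rot: [3.141, -0.001, 0.38]
contact_force: [-0.1, 0.2, -0.0]
grip_width: 0.4
finger_force: 0.0
```

Request:
servo_tool(
  deltas=[
    [[0,-0.003,0.003],[0,0,0]],
    [[0,0,0.002],[0,0,0]],
    [[-0.005,0,0],[0,0,0]],
    [[-0.005,0,0],[0,0,0]],
    [[-0.003,0,0],[0,0,0]],
    [[0,0,0],[0,0,0]],
  ],
)

```text
time: 8.05
tool_pos: [488.4, -68.7, 71.3]
tcp_rot: [3.142, -0.0, 0.38]
contact_force: [0.4, 2.0, 0.3]
grip_width: 0.7
finger_force: 0.7
```

Request:
servo_tool(
  deltas=[
    [[-0.0033,-0.0007,0],[0,0,0]],
    [[-0.0034,-0.0008,0],[0,0,0]],
    [[-0.0036,-0.0004,0],[0,0,0]],
    [[-0.0037,0,0],[0,0,0]],
    [[-0.0037,0.0005,0],[0,0,0]],
    [[-0.0037,0.0009,0],[0,0,0]],
    [[-0.0037,0.0014,0],[0,0,0]],
  ],
)

```text
time: 8.93
tool_pos: [465.2, -79.0, 71.2]
tcp_rot: [-3.142, 0.0, 0.38]
contact_force: [3.6, 1.9, 2.3]
grip_width: 0.6
finger_force: 1.6
```

Request:
servo_tool(
  deltas=[
    [[-0.0035,0.0019,0],[0,0,0]],
    [[-0.0033,0.0023,0],[0,0,0]],
    [[-0.0031,0.0027,0],[0,0,0]],
    [[-0.0028,0.0031,0],[0,0,0]],
    [[-0.0025,0.0035,0],[0,0,0]],
    [[-0.0021,0.0039,0],[0,0,0]],
  ],
)

```text
time: 9.68
tool_pos: [455.6, -101.6, 71.1]
tcp_rot: [-3.141, 0.0, 0.38]
contact_force: [1.4, 3.7, 2.5]
grip_width: 0.2
finger_force: 1.7
```

Request:
servo_tool(
  deltas=[
    [[-0.001,0.002,0],[0,0,0]],
    [[0,0.001,0],[0,0,0]],
  ],
)

```text
time: 9.93
tool_pos: [455.5, -104.7, 71.0]
tcp_rot: [-3.141, 0.001, 0.38]
contact_force: [-0.4, 2.1, 3.1]
grip_width: -0.0
finger_force: 1.9
```

Request:
servo_tool(
  deltas=[
    [[0,0.001,0],[0,0,0]],
    [[0,0.0005,0],[0,0,0]],
  ],
)

```text
time: 10.18
tool_pos: [455.9, -105.9, 71.0]
tcp_rot: [-3.141, 0.001, 0.38]
contact_force: [-1.4, 3.1, 3.3]
grip_width: 0.6
finger_force: 2.1
```

Request:
servo_tool(
  deltas=[
    [[0,0.0005,0],[0,0,0]],
    [[0,0.0005,0],[0,0,0]],
  ],
)

```text
time: 10.42
tool_pos: [456.4, -106.8, 71.0]
tcp_rot: [-3.141, 0.001, 0.38]
contact_force: [-3.3, 2.6, 3.3]
grip_width: 0.6
finger_force: 2.2
```

Request:
servo_tool(
  deltas=[
    [[0,0.0005,0],[0,0,0]],
    [[0,0.0005,0],[0,0,0]],
    [[0,0,0],[0,0,0]],
  ],
)

```text
time: 10.8
tool_pos: [457.0, -107.8, 71.1]
tcp_rot: [-3.141, 0.001, 0.38]
contact_force: [-4.0, 2.9, 2.4]
grip_width: 0.2
finger_force: 2.3
```

Request:
servo_tool(
  deltas=[
    [[0,0.0005,0],[0,0,0]],
    [[0,0.0005,0],[0,0,0]],
    [[0,0,0],[0,0,0]],
  ],
)

```text
time: 11.18
tool_pos: [457.1, -108.2, 71.0]
tcp_rot: [-3.14, 0.001, 0.38]
contact_force: [-4.7, 5.0, 3.7]
grip_width: 0.2
finger_force: 3.6
```

Request:
servo_tool(
  deltas=[
    [[0,0.0005,0],[0,0,0]],
    [[0,0,0],[0,0,0]],
  ],
)

```text
time: 11.42
tool_pos: [457.1, -108.3, 71.0]
tcp_rot: [-3.139, 0.001, 0.38]
contact_force: [-4.5, 7.0, 5.7]
grip_width: 0.6
finger_force: 4.4
```

The tool has stalled and the force is rising, so the lever is at its stop. I back off sideways, lift and look.

Request:
servo_tool(
  deltas=[
    [[0,-0.004,0],[0,0,0]],
    [[0,-0.01,0],[0,0,0]],
    [[0,0,-0.03],[0,0,0]],
    [[0,0,-0.05],[0,0,0]],
    [[-0.035,0.02,-0.05],[0,0,0]],
    [[-0.035,0.02,-0.04],[0,0,0]],
    [[0,0,0],[0,0,0]],
    [[0,0,0],[0,0,0]],
  ],
)

```text
time: 12.42
tool_pos: [403.2, -158.2, 239.5]
tcp_rot: [3.142, -0.0, 0.379]
contact_force: [0.5, 0.3, -0.4]
grip_width: 0.5
finger_force: 0.0
```

Run:
```python
from h import *
m=bot.camera_model('wrist');np.save('mw2.npy',m,allow_pickle=True)
im=bot.capture('wrist')[:,:,::-1]
p=np.load('p2.npy');q=proj(toW([lid(152.5,102,5,0),lid(152.5,-102,5,0),lid(85,0,21,0)]+[[-10-52*np.sin(t),52*np.cos(t),82] for t in(1.4,1.5,1.571)],p),m)
x0,y0=(q[2]-[160,60]).astype(int);x0=max(x0,0);y0=max(y0,0)
cv2.imwrite("pics/w2.png",cv2.convertScaleAbs(cv2.resize(im[y0:y0+200,x0:x0+320],(800,500),interpolation=cv2.INTER_CUBIC),alpha=1.1))
print(x0,y0,((q-[x0,y0])*2.5).round(0).tolist(),bot.get_obs()['contact_force'])
```

```text
152 34 [[97.0, 370.0], [707.0, 371.0], [401.0, 152.0], [373.0, 324.0], [389.0, 326.0], [401.0, 327.0]] [ 0.39381014  1.04753885 -0.00655712]
```

View pics/w2.png

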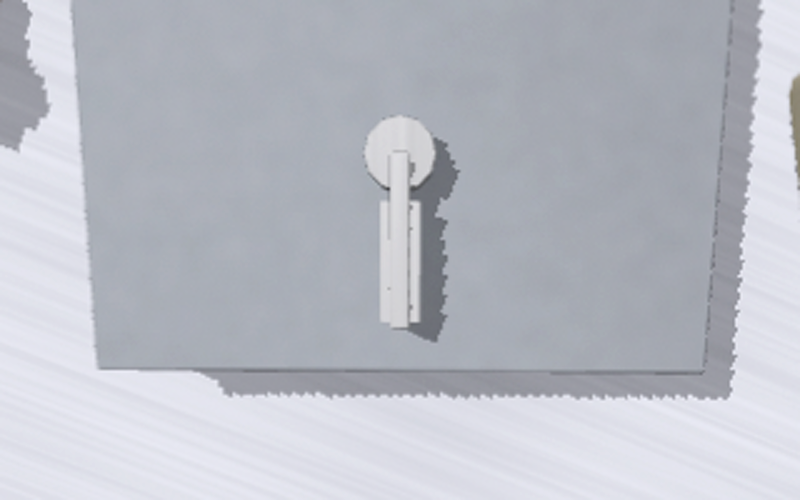

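The view shows the hub at (400,152) and the lever tip at (399,327), so the lever points straight at the front edge. The lid is flat and the box has not moved. I take the hand away and hand in.

Request:
servo_tool(
  deltas=[
    [[0,0.03,-0.03],[0,0,0]],
    [[0,0.05,0],[0,0,0]],
    [[0,0.05,0],[0,0,0]],
    [[0,0.05,0],[0,0,0]],
    [[0,0.04,0],[0,0,0]],
    [[0,0.02,0],[0,0,0]],
    [[0,0,0],[0,0,0]],
    [[0,0,0],[0,0,0]],
  ],
)

```text
time: 13.48
tool_pos: [492.4, -380.1, 268.8]
tcp_rot: [-3.139, 0.001, 0.381]
contact_force: [-0.2, 0.4, -0.6]
grip_width: 0.6
finger_force: 0.0
```

```bash
python3 -c "
from plant import bot
o=bot.get_obs();print(o['tool_pos'],o['contact_force']);print(bot.close_job())"
```

```text
[ 492.35955423 -380.06521945  268.78233426] [-0.16191525  0.44644869 -0.56448797]
the job is handed in; nothing more can be done
None
```

The lid is shut and the lever is turned fully to its stop, pointing at the front edge; the box did not move during the locking, the hand is clear, and the job was handed in at about 13.5 s.

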